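Load an angle bracket under the bridge of a drill jig

TASK

Load the black carbon angle bracket into the drill jig, ready for drilling: without gripping or lifting it, push it with the fingertips so that its foot slides flat along the jig's base plate and under the low bushing bridge, until the foot's front edge is home against the end stop behind the bridge and its side lies flush along the side fence, the long bar on the jig's far edge. Do not let it tip on the way, leave the roller, the cup and the spare bushing where they are, and finish with the hand clear.

Things in the scene. Friction and masses are not known exactly. Their poses are not given: they have to be found in the camera images.
- jig: drill jig screwed to the bench: bare aluminium base plate 310 x 170 x 12 mm with steel bars on it. Origin at the centre of its underside, on the bench; x = the way work is slid in (the robot's left, world +y, turned up to 0.3 rad either way), y towards the robot, z up. The plate is open on its -x and +y sides. Fence, stop and bridge are described in this frame.
- fence (a point): side fence of the jig, a flat bar 20 mm wide, 9 mm high along the plate's edge far from the robot; its straight face, at y = -65 mm, looks to +y and runs from x = -155 to +118 mm. The point is the middle of that face, on the plate. A bracket pressed against it while askew binds by friction; squared up first, it goes flush.
- stop (a point): end stop of the jig, a flat bar 20 mm thick, 9 mm high, from y = -85 to +45 mm, its face at x = 125 mm looking to -x. The point is on that face at y = -20 mm, on the plate (12 mm above the bench).
- bridge (a point): bushing bridge of the jig, a steel bar across the plate, x = 65 to 115 mm, y = -85 to +75 mm, 12 mm thick, with two brass bushings and screw heads 5 mm high on top; underside 9 mm above the plate. It stands on the fence and on a riser at y = 55 to 75 mm: opening 120 mm wide, 9 mm high. The point is the middle of the lower edge of its -x face.
- bracket: loose L-shaped carbon bracket, about 0.15 kg, 6 mm thick, foot flat on the plate before the bridge, up to 0.3 rad askew. Foot 110 (x) x 90 (y) mm; upright leg across the heel, 90 wide, 60 mm high, outer face at x = -55. Origin: centre of foot's underside; x heel to toe, z up. The toe goes under the bridge, the leg stays outside. Home: origin at x 70, y -20, z 12 mm of the jig, axes parallel.
- bracket_toe (a point): middle of the bracket's front (toe) edge, at the underside of the foot; home at x = 125 mm of the jig
- bracket_side (a point): middle of the bracket's long side that goes to the fence, at the underside of the foot (y = -45 mm of the bracket); home at y = -65 mm of the jig
- roller: bystander: loose laminating roller with square wooden handle, 24 mm thick, about 240 mm long, lying on the bench beyond the fence; origin 5 mm from the front end of the wooden handle, on the bench
- cup: bystander: white plastic mixing cup, 76 mm across, 85 mm high, on the bench beyond the end stop; origin at the centre of its underside
- spare_bushing: bystander: spare steel headed bushing, 30 mm across, 32 mm high, standing on the bench on the robot's side of the jig, beside the bridge; origin at the centre of its underside
There are look-alikes about, which are no part of the job. What is shaped like the bracket but green or purple is not meant.

How it is judged (in metres and radians):
At the end, for the whole second after the job is handed in: the bracket lies flat (within 0.03 rad) and at rest on the base plate under the bridge, its front edge within 2.5 mm of the end stop, the middle of its side within 2.5 mm of the fence and parallel to it within 0.03 rad (x of bracket_toe in the frame of jig between 0.1225 and 0.128 m and y of bracket_side in the frame of jig between -0.068 and -0.0625 m and angle between the x axis of bracket and the x axis of jig, either way round below 0.03 rad and angle between bracket's own z axis and vertical below 0.03 rad and z of bracket in the frame of jig below 0.0145 m and linear speed of bracket below 0.01 m/s); the robot touches nothing.
It fails at once if the bracket is tipped by more than 0.1 rad (6 degrees) (angle between bracket's own z axis and vertical above 0.1 rad).
It fails at once if the bracket is lifted: its middle is more than 10 mm above the base plate (z of bracket in the frame of jig above 0.022 m).
It fails at once if the bracket is gripped: the fingers press on both faces of its upright leg at once (contact force between the fingers and bracket_c1 above 1 N and contact force between the fingers and bracket_c2 above 1 N).
It fails at once if the roller, the cup or the spare bushing is moved more than 20 mm or knocked over (distance of any of roller, cup, spare_bushing from where it was at the start of the episode above 0.02 m or angle between any of cup, spare_bushing's own z axis and vertical above 0.5 rad).
It also fails if it takes over 64 s, if anything falls off the work surface, if the arm or the gripper's body presses on something with over 40 N, if the wrist force passes 120 N, or if a joint passes its speed limit or range.

ROBOT

A 6-joint arm with a two-finger parallel gripper is mounted at the origin on the work surface. World frame = base frame: x ahead of the robot, y to its left, z up, the work surface at z = 0. Lengths are in mm, angles in rad, forces in N, time in s.
With the tool pointing down it reaches from about 250 to 800 mm from the base axis. Payload 8.5 kg.
Tool frame: the origin (TCP) lies midway between the tips of the shut fingers; the grasp point (between the pads) lies 19 mm behind it; z points along the fingers, y is the direction in which the jaws open and shut (so a half turn about z gives the same grasp; the last joint's range is limited). The gripper opens to 85 mm and grips with 20 to 120 N. Pads are 22 mm wide; open, the fingers measure 114 mm over their backs; the gripper's body (76 mm by 85 mm) begins 54 mm behind the grasp point. The pads swing forward as they close: fully open they stand 13 mm farther back than shut.
Start: joints at [-1.204, 0.238, -0.013, 1.319, 0, 1.571], TCP at [188.262, -490.033, 192.176] pointing down, gripper open.
Joint ranges: [-2.66, 2.66], [-1.03, 1.9], [-1.14, 1.46], [-1.82, 2.27], [-1.45, 1.34], [-3.14, 3.14]. Speed limits (rad/s): [2.22, 2.22, 2.79, 3.14, 3.14, 3.14].

INTERFACE

Orientations are given as a 3x3 rotation matrix whose columns are the frame's x, y, z axes.
In Python, from bench import env gives the robot as it stands.
- The arm moves only by the tool servo_tool, never from a script. Its argument "steps" is a list of rows, each a list of 3 entries, a list of its own where there are three numbers: the shift along the tool's x, y, z in mm, then the turn, a rotation vector about the tool's x, y, z in degrees, then the opening, from -1 (shut) to 1 (fully open). In form: [[[tx, ty, tz], [wx, wy, wz], claw], ...]. A call has 1 to 12 rows; each row is the pose to reach, as a shift and turn from the pose commanded when the call began, along the tool's axes at that moment; what a row does not reach only later rows make up. A row lasts 1/10 s, in which the tool goes at most 50 mm and 8.59 degrees, less where a joint would pass 70% of its speed; a pose out of reach is approached as far as the arm can. A call with a gripper value outside its range is refused whole. The fingers move at their own pace and stop on an object; "grip_force" is the grip in N (left out, the last holds). Time passes only in rows, so rows that repeat a pose let the fingers close. It gives the time, the measured TCP pose, the force and the opening at its end, in the units of the state.
- env.get_state(): the state, without advancing time (a new reading comes with each control period).
- env.get_image(name): name is "scene" or "top"; returns a dict with "frame" (384x512x3 uint8, blue, green, red), "fovy" (degrees; the focal length in pixels is half the picture's height over the tangent of half this angle, whatever the lens; pixels are square), "cx", "cy" (the principal point, pixels), "k1" (the pictures are not rectified: a ray, as slopes to the right and down, at radius r is drawn at 1 + k1 r^2 times it, then the intrinsics apply), "position" and "attitude" of the camera in the world. Camera axes: x right, y down, z forward; pixel columns grow to the right and rows downward; lengths in mm; the calibration is good to about 2 mm. A picture is of the moment at which its call begins. There is no depth.
- env.job_done(): hands the job in, once; it reports no verdict.
The state is a dict: "time_s": time; "q": joint angles; "joint_velocities": joint speeds; "tau": joint torques, N m; "tcp_pos": TCP position; "tool_rot": TCP orientation; "ft_force": force on the tool from outside, world axes, zero at the start; "torque": the same for the moment, N m; "opening": opening from 0.0 (shut) to 1.0 (fully open).
Only numpy, scipy, OpenCV 4.12 (cv2) and the standard library are available. Lean on these libraries where they do the work, as an engineer would, in place of code of your own. Each camera call takes 0.05 s, during which the arm holds its last target. There are 200 camera calls.

## Working session

There is one attempt and no reset: what is moved stays moved. The work goes in short steps, Python scripts to look and compute and a tool call to move; the robot and the scene stay as the last step left them, time stands still between calls to the robot, and variables do not carry over. Pictures are saved under pics/ and viewed, about 8 in all and at most 12, crops included, and the job is handed in when it is done.

Besides the shell and the picture viewer there is one more tool, called after "Request:" in YAML: its name, and indented under it one key for each argument. servo_tool: Moves the arm, as the interface text tells. Its arguments: {"type":"object","properties":{"steps":{"type":"array"},"grip_force":{"type":"number"}},"required":["steps"]}

```bash
mkdir -p pics; cat > h.py <<'E'
import numpy as np, cv2
from bench import env
def snap(n,f=None,crop=None,s=1):
    d=env.get_image(n); 
    if f:
        im=d["frame"]
        if crop: x0,y0,x1,y1=crop; im=im[y0:y1,x0:x1]
        cv2.imwrite("pics/"+f,cv2.resize(im,None,fx=s,fy=s,interpolation=cv2.INTER_CUBIC))
    return d
def K(d):
    h=d["frame"].shape[0]; f=h/2/np.tan(np.radians(d["fovy"])/2); return f
def proj(d,P):
    R=np.array(d["attitude"]);c=(np.atleast_2d(P)-np.array(d["position"]))@R
    u=c[:,:2]/c[:,2:];r2=(u**2).sum(1,keepdims=True)
    return u*(1+d["k1"]*r2)*K(d)+[d["cx"],d["cy"]]
def ray(d,p,z):
    v=(np.array(p,float)-[d["cx"],d["cy"]])/K(d);u=v.copy()
    for _ in range(30): u=v/(1+d["k1"]*(u@u))
    w=np.array(d["attitude"])@np.array([u[0],u[1],1]);o=np.array(d["position"])
    return o+w*(z-o[2])/w[2]
E
python3 - <<'E'
from h import *
for n in("top","scene"):
    d=snap(n,n+"0.png",s=1.5); print({k:v for k,v in d.items() if k!="frame"})
print(env.get_state())
E
```

```text
{'fovy': 43.20266105315721, 'cx': 262.88845360477035, 'cy': 193.1774561911687, 'k1': -0.12356231949525542, 'position': array([475.29899527,  29.81390349, 983.41860188]), 'attitude': array([[ 0.01444334, -0.99633798,  0.0842735 ],
       [-0.99965968, -0.01621967, -0.02043164],
       [ 0.02172371, -0.08394972, -0.99623317]])}
{'fovy': 56.059253200749176, 'cx': 254.19196818223043, 'cy': 192.3279872510053, 'k1': 0.03487653051014524, 'position': array([889.83358493, 414.3626475 , 526.45925977]), 'attitude': array([[-0.78258596,  0.4338628 , -0.44645525],
       [ 0.62226637,  0.52379921, -0.58173787],
       [-0.01854151, -0.73307398, -0.67989613]])}
{'time_s': 0.1, 'q': array([-1.20400190e+00,  2.38696360e-01, -1.41460948e-02,  1.31922462e+00,
        2.14835431e-05,  1.57079020e+00]), 'joint_velocities': array([-1.23766660e-03, -1.34449803e-03,  1.66816200e-03, -7.77046880e-04,
       -5.27898192e-05,  4.51041260e-04]), 'tau': array([-9.73059614e-04, -5.39720464e+01,  3.46998632e+01,  1.34597553e-02,
       -9.34388891e-05, -1.01059973e-05]), 'tcp_pos': array([ 188.13322968, -489.68012731,  191.66406071]), 'tool_rot': array([[ 9.33479552e-01,  3.58630362e-01, -4.35666174e-04],
       [ 3.58630626e-01, -9.33478789e-01,  1.19392134e-03],
       [ 2.14913089e-05, -1.27074439e-03, -9.99999192e-01]]), 'ft_force': array([ 0.38833827, -0.31764791,  0.53030166]), 'torque': array([-0.020425  ,  0.05747639, -0.07879265]), 'opening': 0.9973918808212577}
```

View pics/top0.png

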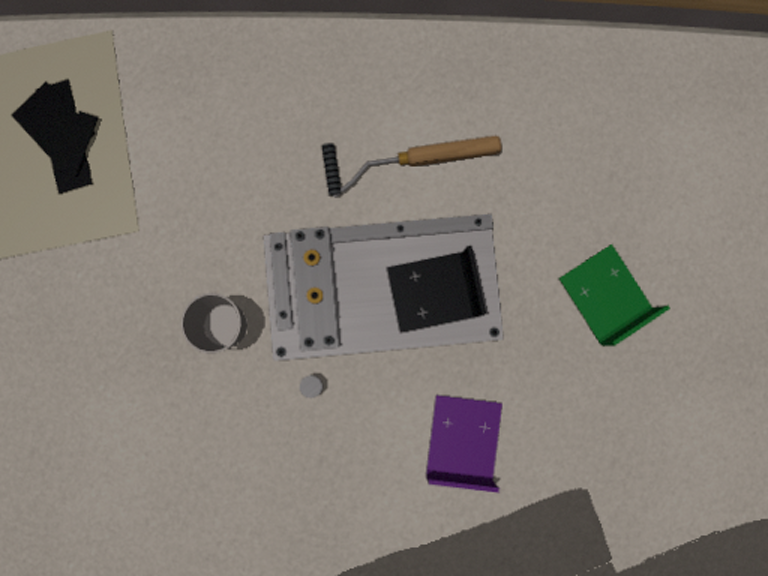

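View pics/scene0.png

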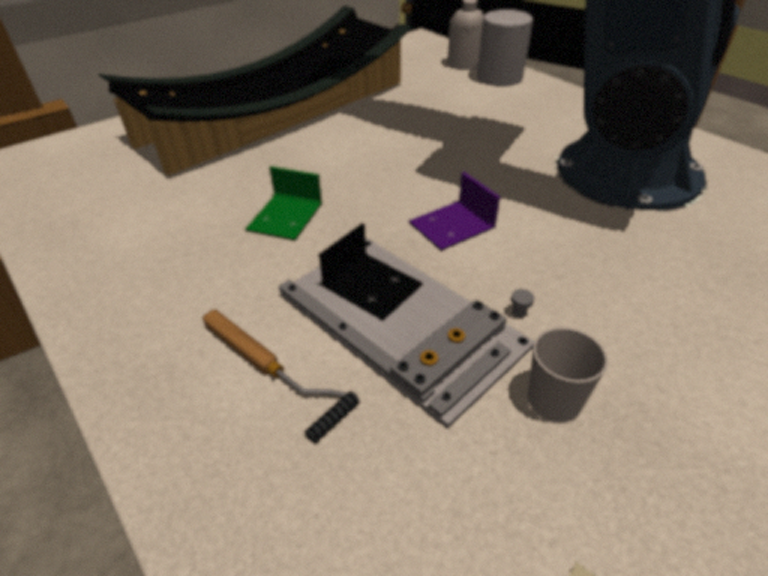

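Top: black bracket on the jig plate around (435,290) in the 1.5x picture, bridge at (315,290), stop at (278,280), bushing at (312,385), cup at (215,322), green and purple look-alikes outside the jig. I need an enlarged crop to read the corners.

```bash
python3 - <<'E'
from h import *
snap("top","t1.png",(165,130,345,250),4.4)
snap("scene","s1.png",(180,145,365,285),4.2)
E
```

```text
(no output)
```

View pics/t1.png

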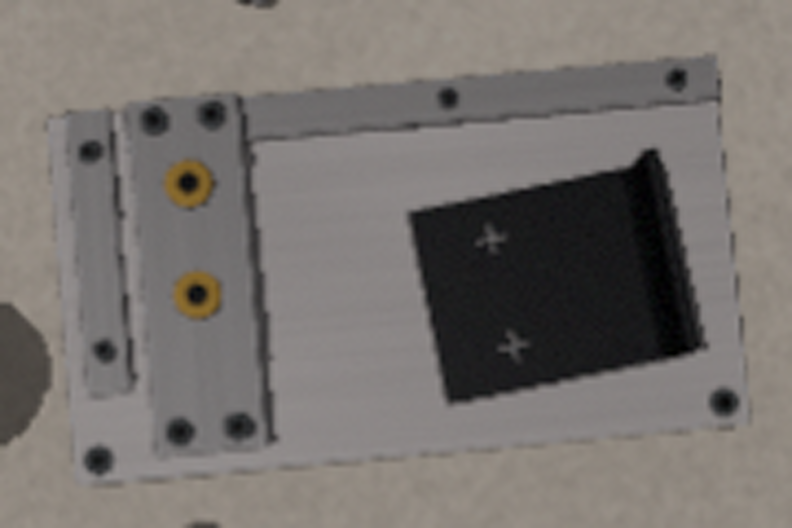

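View pics/s1.png

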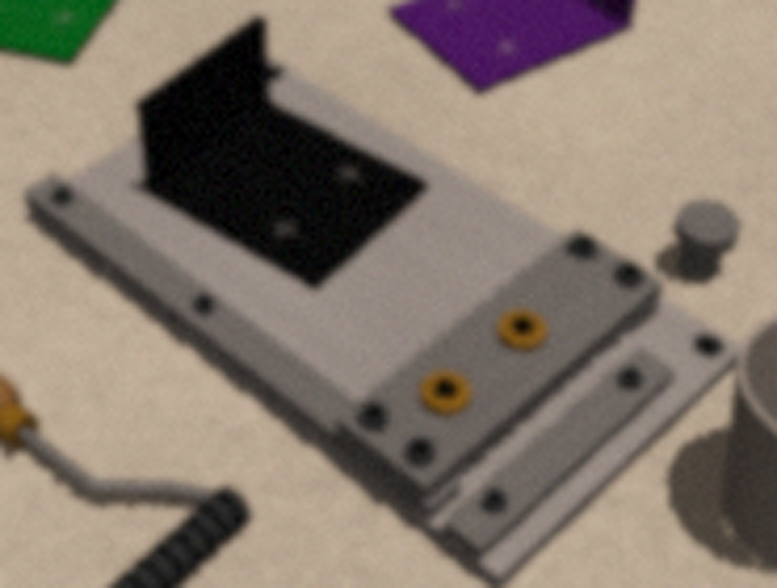

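Crops read: jig corners in the top crop at (50,118), (80,487), (748,427), (717,55). Bracket toe corners are at (410,213) and (450,404), leg top corners at (658,149) and (706,347). I'll fit both poses from these.

```bash
cat > fit.py <<'E'
from h import *
from scipy.optimize import least_squares
def R2(t): # local->world: x->(sin,cos), t=yaw of local x from world x
    c,s=np.cos(t),np.sin(t); return np.array([[c,-s],[s,c]])
def w(p,L,z0):
    L=np.array(L,float); return np.c_[L[:,:2]@R2(p[2]).T+p[:2],L[:,2]+z0]
def fit(obs,z0,p0):
    # obs: list of (camdict, pixels raw, local)
    g=lambda p:np.concatenate([(proj(d,w(p,L,z0))-px).ravel() for d,px,L in obs])
    r=least_squares(g,p0,loss="soft_l1",f_scale=1.); return r.x,g(r.x).reshape(-1,2)
def raw(px,x0,y0,s): return (np.array(px,float)+.5)/s-.5+[x0,y0]
E
cat > a.py <<'E'
from fit import *
t=snap("top");s=snap("scene")
jt=raw([(50,118),(80,487),(748,427),(717,55),(720,101),(238,95),(264,441),(160,455),(122,103)],165,130,4.4)
JL=[(155,-85,12),(155,85,12),(-155,85,12),(-155,-85,21),(-155,-65,21),(65,-85,33),(65,75,33),(115,75,33),(115,-85,33)]
js=raw([(432,487),(657,290),(580,235),(340,425),(735,350),(28,195)],180,145,4.2)
JS=[(115,-85,33),(115,75,33),(65,75,33),(65,-85,33),(155,85,12),(-155,-85,21)]
bt=raw([(410,213),(450,404),(658,149),(706,347)],165,130,4.4)
BL=[(55,-45,6),(55,45,6),(-55,-45,60),(-55,45,60)]
bs=raw([(316,287),(427,185),(140,105),(262,18)],180,145,4.2)
for nm,oj,ob in(("top",[(t,jt,JL)],[(t,bt,BL)]),("scn",[(s,js,JS)],[(s,bs,BL)]),("both",[(t,jt,JL),(s,js,JS)],[(t,bt,BL),(s,bs,BL)])):
    J,rj=fit(oj,0,[450,60,1.5]);B,rb=fit(ob,12,[450,0,1.5])
    rel=R2(J[2]).T@(B[:2]-J[:2])
    print(nm,J.round(3),B.round(3),"rel",rel.round(1),(B[2]-J[2]).round(3));print(abs(rj).max(1).round(1),abs(rb).max(1).round(1))
E
python3 a.py
```

```text
top [561.211  25.87  -17.174] [556.038 -42.679   8.08 ] rel [-67.6  12.3] 25.254
[0.9 1.3 0.9 0.3 0.4 0.6 1.4 1.1 1.1] [0.2 0.4 0.8 0.4]
scn [564.792  31.192  -4.603] [559.046 -36.03    1.776] rel [-66.2  13. ] 6.379
[1.6 2.7 1.  0.3 3.5 1.4] [0.2 1.2 0.9 0.4]
both [561.704  27.194   1.674] [556.343 -41.213   1.789] rel [-67.5  12.4] 0.114
[1.5 2.  0.5 0.6 0.6 0.9 1.1 1.9 0.5 1.5 2.9 2.6 2.6 2.8 2.1] [0.8 0.8 0.7 1.2 2.  1.9 1.7 1.9]
```

Request:
servo_tool:
  steps:
    - [[240,-94,30],[0,0,-75],0]
    - [[240,-94,30],[0,0,-75],0]
    - [[484,-188,60],[0,0,-75],0]
    - [[484,-188,60],[0,0,-75],0]
    - [[484,-188,60],[0,0,-75],0]
    - [[484,-188,60],[0,0,-75],0]
    - [[484,-188,60],[0,0,-75],0]
    - [[484,-188,60],[0,0,-75],0]
    - [[484,-188,60],[0,0,-75],0]
    - [[484,-188,60],[0,0,-75],0]
    - [[484,-188,60],[0,0,-75],0]
    - [[484,-188,60],[0,0,-75],0]

```text
time_s: 1.5
tcp_pos: [574.5, -138.5, 131.1]
tool_rot: [[-0.108, 0.994, -0.001], [0.994, 0.108, 0.001], [0.001, -0.001, -1.0]]
ft_force: [-0.3, -1.3, 0.3]
opening: 0.502
```

Request:
servo_tool:
  steps:
    - [[0,0,40],[0,8,0],0]
    - [[0,0,80],[0,8,0],0]
    - [[0,0,100],[0,8,0],0]
    - [[0,0,113],[0,8,0],0]
    - [[0,0,113],[0,8,0],0]
    - [[0,0,113],[0,8,0],0]

```text
time_s: 2.1
tcp_pos: [573.0, -141.3, 20.2]
tool_rot: [[-0.104, 0.995, -0.014], [0.985, 0.105, 0.138], [0.139, 0.001, -0.99]]
ft_force: [0.6, -0.3, 0.1]
opening: 0.5
```

```bash
python3 - <<'E'
from h import *
snap("scene","s2.png",(130,95,365,285),3.3)
print(env.get_state()["ft_force"],env.get_state()["tcp_pos"])
E
```

```text
[ 1.17996548 -0.08310847  0.45278907] [ 573.43471933 -141.33324368   20.68514956]
```

View pics/s2.png

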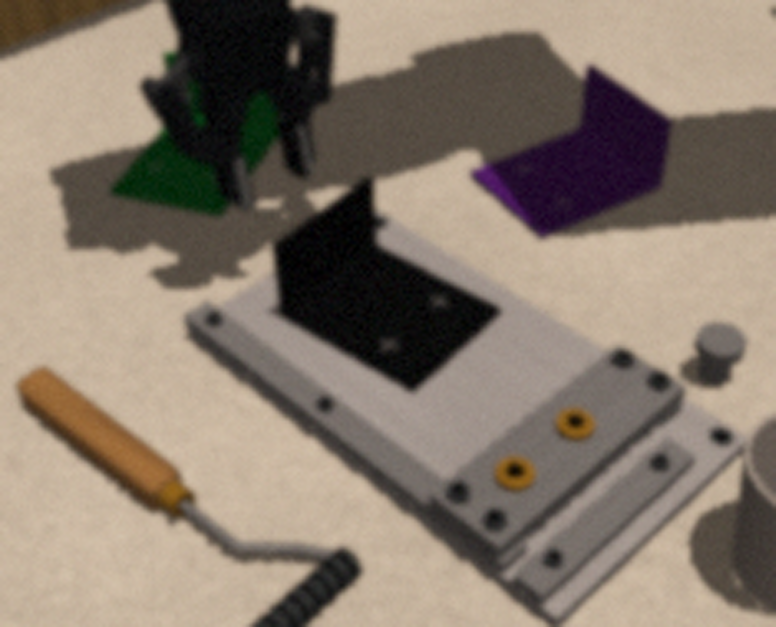

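The picture shows the fingertips at (232,200) and (300,170), behind the leg and not touching it. Next is a two-finger push along jig x to square the bracket.

Request:
servo_tool:
  steps:
    - [[12,0,5],[0,0,0],0]
    - [[22,0,6],[0,0,0],0]
    - [[26,0,6.6],[0,0,0],0]
    - [[30,0,7.2],[0,0,0],0]
    - [[34,0,7.8],[0,0,0],0]
    - [[38,0,8.4],[0,0,0],0]
    - [[42,0,8.9],[0,0,0],0]
    - [[46,0,9.5],[0,0,0],0]
    - [[50,0,10],[0,0,0],0]
    - [[54,0,10.6],[0,0,0],0]
    - [[57,0,11],[0,0,0],0]
    - [[57,0,11],[0,0,0],0]

```text
time_s: 3.35
tcp_pos: [566.5, -82.8, 16.3]
tool_rot: [[-0.104, 0.994, -0.015], [0.985, 0.105, 0.139], [0.14, -0.0, -0.99]]
ft_force: [-0.4, -0.4, 0.0]
opening: 0.501
```

```bash
python3 - <<'E'
from h import *
snap("top","t2.png",(165,120,345,250),4.4)
print(env.get_state()["ft_force"],env.get_state()["tcp_pos"])
E
```

```text
[ 0.88243401 -0.8846825   0.12732804] [566.55004469 -82.90182287  16.24238199]
```

View pics/t2.png

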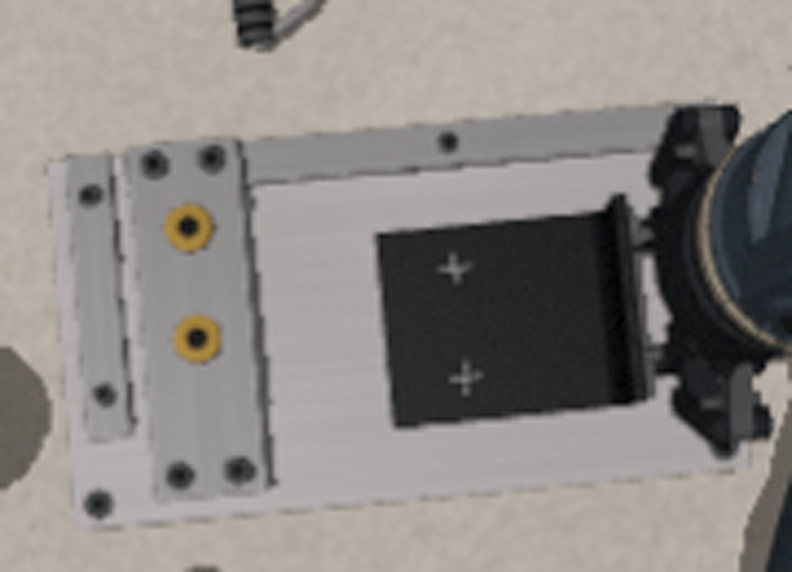

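The bracket now looks square to the jig: toe corners at (377,234) and (398,427), leg top corners at (622,196) and (650,398).

```bash
cat > b.py <<'E'
import sys
from fit import *
J=np.array([561.5,26.5,1.675])
def rel(P,px,s=4.4,J=J,L=[(55,-45,6),(55,45,6),(-55,-45,60),(-55,45,60)],x0=165,y0=120):
    B,r=fit([(snap("top"),raw(px,x0,y0,s),L)],12,P)
    print("B",B.round(3),"rel",(R2(J[2]).T@(B[:2]-J[:2])).round(1),(B[2]-J[2]).round(4),abs(r).max().round(2))
def jig(p): return R2(J[2]).T@(np.array(p)[:2]-J[:2])
E
python3 - <<'E'
from b import *
rel([558,-20,1.67],[(377,234),(398,427),(622,196),(650,398)])
s=env.get_state();print(jig(s["tcp_pos"]),s["q"].round(2))
E
```

```text
B [559.649 -23.099   1.69 ] rel [-49.1   7. ] 0.0152 1.2
[-109.49948591    6.35275105] [-0.23  0.46 -0.16  1.    0.13  1.24]
```

Request:
servo_tool:
  steps:
    - [[-20,0,-3],[0,0,0],0]
    - [[-20,0,-3],[0,0,0],0]
    - [[-14,0,-48],[0,-8,0],0]
    - [[-8,0,-92],[0,-8,0],0]
    - [[-8,0,-92],[0,-8,0],0]
    - [[-8,0,-92],[0,-8,0],0]

```text
time_s: 4.05
tcp_pos: [569.5, -103.5, 107.4]
tool_rot: [[-0.105, 0.994, 0.002], [0.994, 0.105, 0.0], [-0.0, 0.002, -1.0]]
ft_force: [0.5, -0.7, -0.2]
opening: 0.499
```

```bash
python3 - <<'E'
from b import *
s=env.get_state();print(jig(s["tcp_pos"]),s["tcp_pos"],s["tool_rot"].round(3),s["time_s"])
t=snap("top","t3.png",(165,120,345,250),4.4)
print("purple",[ray(t,raw(p,0,0,1.5),0).round(0) for p in [(436,396),(500,402)]],jig(ray(t,raw((436,396),0,0,1.5),0)))
E
```

```text
[-130.08279052    5.58019233] [ 569.48066303 -103.4576083   107.38309914] [[-0.105  0.994  0.002]
 [ 0.994  0.105  0.   ]
 [-0.     0.002 -1.   ]] 4.05
purple [array([416., -48.,   0.]), array([ 409., -135.,    0.])] [-59.17608842 152.27168326]
```

View pics/t3.png

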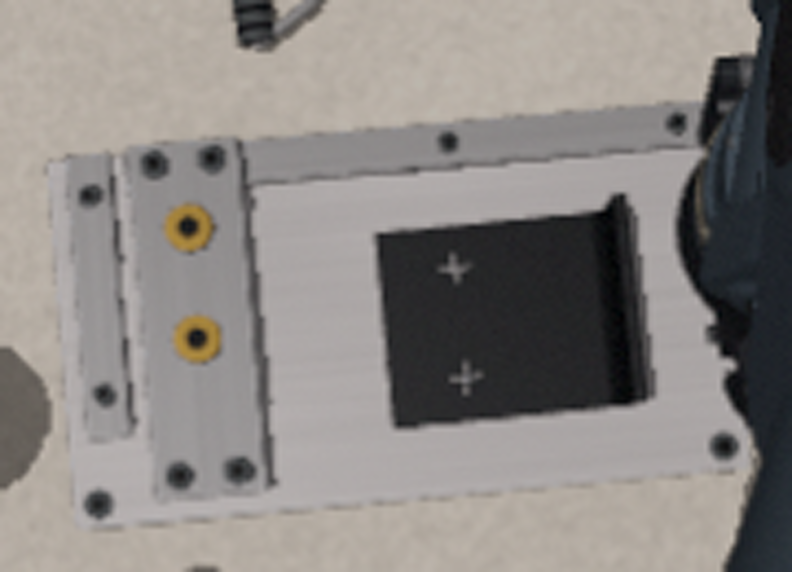

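The top view confirms the bracket stayed put, square, with the hand clear. Next I go round to the robot's side.

Request:
servo_tool:
  steps:
    - [[40,-50,0],[0,0,-90],0]
    - [[80,-90,0],[0,0,-90],0]
    - [[80,-90,0],[0,0,-90],0]
    - [[80,-90,0],[0,0,-90],0]
    - [[80,-90,0],[0,0,-90],0]
    - [[80,-90,0],[0,0,-90],0]
    - [[80,-90,0],[0,0,-90],0]
    - [[80,-90,0],[0,0,-90],0]
    - [[80,-90,0],[0,0,-90],0]
    - [[80,-90,0],[0,0,-90],0]
    - [[80,-90,0],[0,0,-90],0]
    - [[80,-90,0],[0,0,-90],0]

```text
time_s: 5.3
tcp_pos: [469.8, -33.8, 104.9]
tool_rot: [[-0.994, -0.105, -0.003], [-0.105, 0.994, 0.001], [0.003, 0.001, -1.0]]
ft_force: [0.3, 0.7, -0.1]
opening: 0.503
```

```bash
python3 - <<'E'
from b import *
s=env.get_state();print(jig(s["tcp_pos"]),s["tcp_pos"],s["tool_rot"].round(3),s["q"].round(2))
E
```

```text
[-50.47078051  97.47442175] [469.80403601 -33.83583322 104.87578916] [[-0.994 -0.105 -0.003]
 [-0.105  0.994  0.001]
 [ 0.003  0.001 -1.   ]] [-0.07  0.2  -0.3   1.08  0.   -0.18]
```

Request:
servo_tool:
  steps:
    - [[-15,0,40],[0,-8,0],0]
    - [[-24,0,70],[0,-8,0],0]
    - [[-24,0,85],[0,-8,0],0]
    - [[-24,0,87],[0,-8,0],0]
    - [[-24,0,87],[0,-8,0],0]
    - [[-24,0,87],[0,-8,0],0]

```text
time_s: 5.9
tcp_pos: [495.5, -31.3, 20.0]
tool_rot: [[-0.985, -0.104, 0.139], [-0.103, 0.995, 0.015], [-0.14, 0.0, -0.99]]
ft_force: [0.5, 0.1, 0.3]
opening: 0.502
```

Request:
servo_tool:
  steps:
    - [[0,0,1],[0,0,0],0]
    - [[0,0,2],[0,0,0],0]
    - [[0,0,2],[0,0,0],0]

```text
time_s: 6.2
tcp_pos: [495.2, -31.2, 17.6]
tool_rot: [[-0.985, -0.105, 0.139], [-0.104, 0.995, 0.015], [-0.14, -0.0, -0.99]]
ft_force: [0.1, 1.1, -0.5]
opening: 0.501
```

Request:
servo_tool:
  steps:
    - [[0,0,1],[0,0,0],0]
    - [[0,0,2],[0,0,0],0]
    - [[0,0,2],[0,0,0],0]

```text
time_s: 6.5
tcp_pos: [495.2, -31.2, 15.1]
tool_rot: [[-0.985, -0.105, 0.138], [-0.104, 0.994, 0.015], [-0.139, 0.0, -0.99]]
ft_force: [0.7, -0.0, -0.0]
opening: 0.501
```

Request:
servo_tool:
  steps:
    - [[0,0,1],[0,0,0],0]
    - [[0,0,1],[0,0,0],0]

```text
time_s: 6.7
tcp_pos: [495.3, -31.2, 14.1]
tool_rot: [[-0.985, -0.105, 0.138], [-0.104, 0.994, 0.015], [-0.139, 0.0, -0.99]]
ft_force: [-0.4, -0.6, 0.2]
opening: 0.5
```

Request:
servo_tool:
  steps:
    - [[0,0,1],[0,0,0],0]
    - [[0,0,1],[0,0,0],0]

```text
time_s: 6.9
tcp_pos: [495.5, -31.2, 13.2]
tool_rot: [[-0.985, -0.105, 0.138], [-0.104, 0.994, 0.015], [-0.139, 0.0, -0.99]]
ft_force: [0.1, -0.0, 0.4]
opening: 0.496
```

Request:
servo_tool:
  steps:
    - [[0,0,1],[0,0,0],0]
    - [[0,0,1],[0,0,0],0]

```text
time_s: 7.1
tcp_pos: [495.6, -31.1, 12.2]
tool_rot: [[-0.985, -0.105, 0.138], [-0.104, 0.994, 0.015], [-0.139, 0.0, -0.99]]
ft_force: [-0.6, -0.8, 0.8]
opening: 0.5
```

Request:
servo_tool:
  steps:
    - [[0,0,1],[0,0,0],0]
    - [[0,0,1],[0,0,0],0]

```text
time_s: 7.3
tcp_pos: [495.7, -31.1, 11.2]
tool_rot: [[-0.985, -0.105, 0.138], [-0.104, 0.994, 0.015], [-0.139, 0.0, -0.99]]
ft_force: [-0.6, 0.2, -0.0]
opening: 0.497
```

Request:
servo_tool:
  steps:
    - [[0,0,1],[0,0,0],0]
    - [[0,0,1],[0,0,0],0]

```text
time_s: 7.5
tcp_pos: [495.9, -31.1, 10.2]
tool_rot: [[-0.985, -0.105, 0.138], [-0.104, 0.994, 0.015], [-0.139, 0.0, -0.99]]
ft_force: [-0.8, 0.5, -0.2]
opening: 0.501
```

Request:
servo_tool:
  steps:
    - [[0,0,1],[0,0,0],0]
    - [[0,0,1],[0,0,0],0]

```text
time_s: 7.7
tcp_pos: [496.1, -31.1, 9.2]
tool_rot: [[-0.985, -0.105, 0.138], [-0.104, 0.994, 0.015], [-0.139, 0.0, -0.99]]
ft_force: [0.9, 0.1, -0.7]
opening: 0.498
```

Request:
servo_tool:
  steps:
    - [[0,0,1],[0,0,0],0]
    - [[0,0,1],[0,0,0],0]

```text
time_s: 7.9
tcp_pos: [496.2, -31.1, 8.3]
tool_rot: [[-0.985, -0.105, 0.138], [-0.104, 0.994, 0.015], [-0.139, 0.0, -0.99]]
ft_force: [0.1, -0.5, -0.4]
opening: 0.497
```

Request:
servo_tool:
  steps:
    - [[0,0,1],[0,0,0],0]
    - [[0,0,1],[0,0,0],0]

```text
time_s: 8.1
tcp_pos: [496.3, -31.1, 7.2]
tool_rot: [[-0.985, -0.105, 0.138], [-0.104, 0.994, 0.015], [-0.139, 0.0, -0.99]]
ft_force: [-0.0, -0.6, -0.2]
opening: 0.5
```

```bash
python3 - <<'E'
from b import *
s=env.get_state();print(jig(s["tcp_pos"]),s["tcp_pos"],s["ft_force"])
snap("scene","s4.png",(200,130,365,250),4.6)
E
```

```text
[-50.49079648  70.80219481] [496.33366698 -31.08142374   7.24732159] [-0.01897882 -0.62516218 -0.20423327]
```

View pics/s4.png

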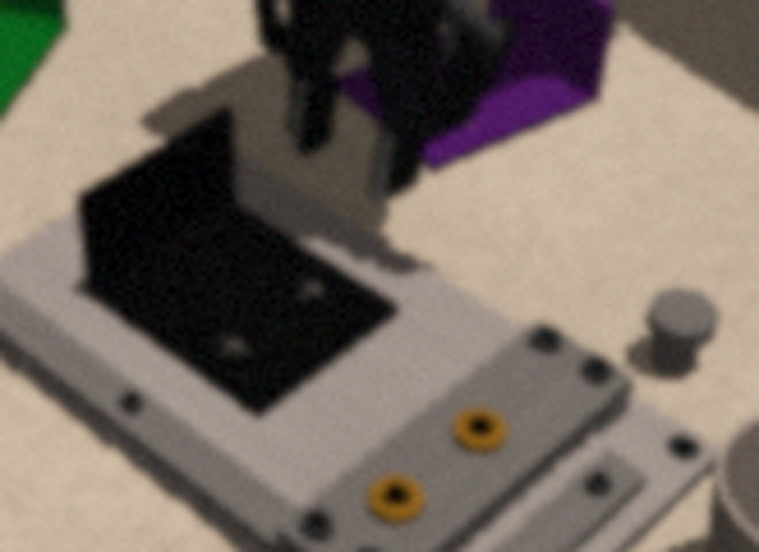

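```bash
python3 - <<'E'
from b import *
d=snap("scene")
for p in [(398,190),(315,148)]:
  for z in (12,20,30,40,50): print(z,jig(ray(d,raw(p,200,130,4.6),z)).round(0))
E
```

```text
12 [-50. 114.]
20 [-44. 107.]
30 [-36.  97.]
40 [-28.  88.]
50 [-21.  79.]
12 [-102.  110.]
20 [-95. 102.]
30 [-86.  93.]
40 [-77.  84.]
50 [-69.  75.]
```

```bash
python3 - <<'E'
from b import *
d=snap("scene");s=env.get_state()
T=s["tcp_pos"];R=s["tool_rot"]
for r in (0,10,20,35):
  for y in (-30,30):
    p=proj(d,T-R[:,2]*r+R[:,1]*y)[0]; print(r,y,((p-[200,130]+.5)*4.6-.5).round(0))
for p in [(232,200),(300,170)]:
  for z in (20,25,40,55): print(z,jig(ray(d,raw(p,130,95,3.3),z)).round(0))
E
```

```text
0 -30 [291. 211.]
0 30 [383. 269.]
10 -30 [293. 194.]
10 30 [386. 251.]
20 -30 [295. 176.]
20 30 [389. 234.]
35 -30 [298. 150.]
35 30 [393. 207.]
20 [-226.    9.]
25 [-220.    6.]
40 [-203.   -5.]
55 [-186.  -17.]
20 [-219.   67.]
25 [-213.   62.]
40 [-196.   49.]
55 [-179.   37.]
```

Request:
servo_tool:
  steps:
    - [[-6,0,-45],[0,0,0],-1]
    - [[-6,0,-45],[0,0,0],-1]
    - [[-6,0,-45],[0,0,0],-1]
    - [[-6,0,-45],[0,0,0],-1]
    - [[-6,0,-45],[0,0,0],-1]
    - [[-6,0,-45],[0,0,0],-1]
    - [[-6,0,-45],[0,0,0],-1]
    - [[-6,0,-45],[0,0,0],-1]

```text
time_s: 9.05
tcp_pos: [495.9, -31.1, 52.4]
tool_rot: [[-0.985, -0.105, 0.138], [-0.104, 0.994, 0.015], [-0.139, 0.0, -0.99]]
ft_force: [1.2, -0.2, 1.0]
opening: 0.0
```

```bash
python3 - <<'E'
from b import *
d=snap("scene","s5.png",(200,90,365,250),3.6);s=env.get_state()
T=s["tcp_pos"];R=s["tool_rot"]; print(T,jig(T),s["opening"])
for r in (0,10,20,35):
    p=proj(d,T-R[:,2]*r)[0]; print(r,((p-[200,90]+.5)*3.6-.5).round(0))
E
```

```text
[495.97313406 -31.1264159   52.53893891] [-50.49804369  71.16545196] 0.0010595116874384896
0 [265. 272.]
10 [267. 258.]
20 [269. 243.]
35 [272. 220.]
```

View pics/s5.png

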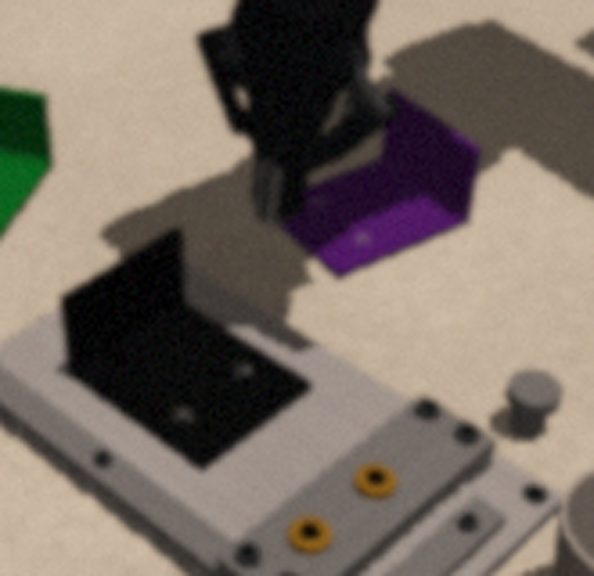

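The shut fingertips are at (275,215), about 36 mm above where the reported TCP projects, (265,272). The real tips therefore sit well behind the TCP along the tool axis, so I'll find the height by touch, with the jaws turned along jig y so the linkage clears the leg.

Request:
servo_tool:
  steps:
    - [[5,0,-5],[0,8,0],-1]
    - [[5,0,-5],[0,8,0],-1]
    - [[5,0,-5],[0,8,0],-1]

```text
time_s: 9.4
tcp_pos: [492.0, -31.6, 56.5]
tool_rot: [[-0.994, -0.105, 0.003], [-0.105, 0.994, 0.0], [-0.003, 0.0, -1.0]]
ft_force: [-0.3, -0.9, -1.3]
opening: -0.001
```

Request:
servo_tool:
  steps:
    - [[8,-13,0],[0,0,90],-1]
    - [[8,-13,0],[0,0,90],-1]
    - [[8,-13,0],[0,0,90],-1]
    - [[8,-13,0],[0,0,90],-1]
    - [[8,-13,0],[0,0,90],-1]
    - [[8,-13,0],[0,0,90],-1]
    - [[8,-13,0],[0,0,90],-1]
    - [[8,-13,0],[0,0,90],-1]
    - [[8,-13,0],[0,0,90],-1]
    - [[8,-13,0],[0,0,90],-1]
    - [[8,-13,0],[0,0,90],-1]
    - [[8,-13,0],[0,0,90],-1]

```text
time_s: 10.6
tcp_pos: [483.8, -45.5, 57.2]
tool_rot: [[-0.104, 0.995, 0.003], [0.995, 0.104, 0.0], [-0.0, 0.003, -1.0]]
ft_force: [0.1, -1.2, -0.6]
opening: 0.002
```

```bash
python3 - <<'E'
from b import *
s=env.get_state();print(jig(s["tcp_pos"]),s["tcp_pos"],s["tool_rot"].round(3),s["q"].round(2))
E
```

```text
[-63.52736845  84.75712846] [483.81043054 -45.49880667  57.2332288 ] [[-0.104  0.995  0.003]
 [ 0.995  0.104  0.   ]
 [-0.     0.003 -1.   ]] [-0.09  0.26 -0.35  0.96  0.    1.37]
```

Request:
servo_tool:
  steps:
    - [[0,10,20],[0,0,0],-1]
    - [[0,10,40],[0,0,0],-1]
    - [[0,10,50],[0,0,0],-1]
    - [[0,10,60],[0,0,0],-1]
    - [[0,10,64],[0,0,0],-1]
    - [[0,10,64],[0,0,0],-1]

```text
time_s: 11.2
tcp_pos: [493.6, -44.4, -7.2]
tool_rot: [[-0.105, 0.994, -0.0], [0.994, 0.105, 0.0], [0.0, -0.0, -1.0]]
ft_force: [-0.1, -0.1, -0.7]
opening: 0.003
```

Request:
servo_tool:
  steps:
    - [[0,0,1],[0,0,0],-1]
    - [[0,0,2],[0,0,0],-1]
    - [[0,0,3],[0,0,0],-1]
    - [[0,0,3],[0,0,0],-1]

```text
time_s: 11.6
tcp_pos: [493.8, -44.4, -9.9]
tool_rot: [[-0.105, 0.994, 0.0], [0.994, 0.105, 0.0], [0.0, 0.0, -1.0]]
ft_force: [-0.4, -0.6, 0.3]
opening: 0.005
```

Request:
servo_tool:
  steps:
    - [[0,0,1],[0,0,0],-1]
    - [[0,0,2],[0,0,0],-1]
    - [[0,0,2],[0,0,0],-1]

```text
time_s: 11.9
tcp_pos: [493.7, -44.4, -12.1]
tool_rot: [[-0.105, 0.994, -0.0], [0.994, 0.105, 0.0], [0.0, -0.0, -1.0]]
ft_force: [-0.1, -0.3, -0.6]
opening: 0.002
```

Request:
servo_tool:
  steps:
    - [[0,0,1],[0,0,0],-1]
    - [[0,0,2],[0,0,0],-1]
    - [[0,0,2],[0,0,0],-1]

```text
time_s: 12.2
tcp_pos: [493.7, -44.4, -14.1]
tool_rot: [[-0.105, 0.994, -0.0], [0.994, 0.105, 0.0], [0.0, -0.0, -1.0]]
ft_force: [0.5, -0.0, -0.5]
opening: 0.0
```

Request:
servo_tool:
  steps:
    - [[0,0,1],[0,0,0],-1]
    - [[0,0,2],[0,0,0],-1]
    - [[0,0,2],[0,0,0],-1]

```text
time_s: 12.5
tcp_pos: [493.7, -44.4, -16.1]
tool_rot: [[-0.105, 0.994, -0.0], [0.994, 0.105, 0.0], [0.0, -0.0, -1.0]]
ft_force: [0.7, -0.2, -0.6]
opening: -0.001
```

Request:
servo_tool:
  steps:
    - [[0,0,1],[0,0,0],-1]
    - [[0,0,1],[0,0,0],-1]

```text
time_s: 12.7
tcp_pos: [493.7, -44.4, -17.1]
tool_rot: [[-0.105, 0.994, -0.0], [0.994, 0.105, 0.0], [0.0, -0.0, -1.0]]
ft_force: [0.5, 0.1, 0.5]
opening: -0.002
```

Request:
servo_tool:
  steps:
    - [[0,0,1],[0,0,0],-1]
    - [[0,0,1],[0,0,0],-1]

```text
time_s: 12.9
tcp_pos: [493.7, -44.4, -18.1]
tool_rot: [[-0.105, 0.994, -0.0], [0.994, 0.105, 0.0], [0.0, -0.0, -1.0]]
ft_force: [-0.0, -0.2, 0.6]
opening: 0.001
```

Request:
servo_tool:
  steps:
    - [[0,0,1],[0,0,0],-1]
    - [[0,0,1],[0,0,0],-1]

```text
time_s: 13.1
tcp_pos: [493.7, -44.4, -19.1]
tool_rot: [[-0.105, 0.994, -0.0], [0.994, 0.105, 0.0], [0.0, -0.0, -1.0]]
ft_force: [0.3, -0.9, 0.3]
opening: -0.003
```

Request:
servo_tool:
  steps:
    - [[0,0,1],[0,0,0],-1]
    - [[0,0,1],[0,0,0],-1]

```text
time_s: 13.3
tcp_pos: [493.7, -44.4, -20.1]
tool_rot: [[-0.105, 0.994, -0.0], [0.994, 0.105, 0.0], [0.0, -0.0, -1.0]]
ft_force: [0.0, 0.6, 0.5]
opening: 0.004
```

Request:
servo_tool:
  steps:
    - [[0,0,1],[0,0,0],-1]
    - [[0,0,1],[0,0,0],-1]

```text
time_s: 13.5
tcp_pos: [493.7, -44.4, -21.1]
tool_rot: [[-0.105, 0.994, -0.0], [0.994, 0.105, 0.0], [0.0, -0.0, -1.0]]
ft_force: [-0.4, -0.7, 0.4]
opening: -0.0
```

Request:
servo_tool:
  steps:
    - [[0,0,1],[0,0,0],-1]
    - [[0,0,1],[0,0,0],-1]

```text
time_s: 13.7
tcp_pos: [493.7, -44.4, -22.1]
tool_rot: [[-0.105, 0.994, -0.0], [0.994, 0.105, 0.0], [0.0, -0.0, -1.0]]
ft_force: [-0.3, 0.3, -0.0]
opening: -0.002
```

Request:
servo_tool:
  steps:
    - [[0,0,1],[0,0,0],-1]
    - [[0,0,1],[0,0,0],-1]

```text
time_s: 13.9
tcp_pos: [493.7, -44.4, -23.1]
tool_rot: [[-0.105, 0.994, -0.0], [0.994, 0.105, 0.0], [0.0, -0.0, -1.0]]
ft_force: [0.2, 0.5, -0.5]
opening: 0.003
```

Request:
servo_tool:
  steps:
    - [[0,0,1],[0,0,0],-1]
    - [[0,0,1],[0,0,0],-1]

```text
time_s: 14.1
tcp_pos: [493.7, -44.4, -24.1]
tool_rot: [[-0.105, 0.994, -0.0], [0.994, 0.105, 0.0], [0.0, -0.0, -1.0]]
ft_force: [-1.0, -0.3, -0.4]
opening: -0.002
```

Request:
servo_tool:
  steps:
    - [[0,0,1],[0,0,0],-1]
    - [[0,0,1],[0,0,0],-1]

```text
time_s: 14.3
tcp_pos: [493.7, -44.4, -25.1]
tool_rot: [[-0.105, 0.994, -0.0], [0.994, 0.105, 0.0], [0.0, -0.0, -1.0]]
ft_force: [-0.5, -0.1, 0.4]
opening: -0.004
```

Request:
servo_tool:
  steps:
    - [[0,0,1],[0,0,0],-1]
    - [[0,0,1],[0,0,0],-1]

```text
time_s: 14.5
tcp_pos: [493.7, -44.4, -26.1]
tool_rot: [[-0.105, 0.994, -0.0], [0.994, 0.105, 0.0], [0.0, -0.0, -1.0]]
ft_force: [0.7, -0.0, 0.8]
opening: 0.002
```

Request:
servo_tool:
  steps:
    - [[0,0,1],[0,0,0],-1]
    - [[0,0,1],[0,0,0],-1]

```text
time_s: 14.7
tcp_pos: [493.8, -44.4, -27.0]
tool_rot: [[-0.105, 0.994, 0.0], [0.994, 0.105, 0.0], [0.0, 0.0, -1.0]]
ft_force: [0.6, 1.1, 0.7]
opening: 0.002
```

Request:
servo_tool:
  steps:
    - [[0,0,1],[0,0,0],-1]
    - [[0,0,1],[0,0,0],-1]

```text
time_s: 14.9
tcp_pos: [493.9, -44.4, -27.1]
tool_rot: [[-0.105, 0.994, 0.001], [0.994, 0.105, 0.0], [0.0, 0.001, -1.0]]
ft_force: [-4.2, -0.2, 14.1]
opening: 0.001
```

Touch at TCP z = -27.1, so the tips are 39 mm behind the reported TCP. I raise about 2 mm and push sideways at the bracket's friction centre.

Request:
servo_tool:
  steps:
    - [[0,0,-2.5],[0,0,0],-1]
    - [[0,3,-2.5],[0,0,0],-1]
    - [[0,6,-2.5],[0,0,0],-1]
    - [[0,9,-2.5],[0,0,0],-1]
    - [[0,12,-2.5],[0,0,0],-1]
    - [[0,15,-2.5],[0,0,0],-1]
    - [[0,18,-2.5],[0,0,0],-1]
    - [[0,21,-2.5],[0,0,0],-1]
    - [[0,24,-2.5],[0,0,0],-1]
    - [[0,26,-2.5],[0,0,0],-1]
    - [[0,26,-2.5],[0,0,0],-1]

```text
time_s: 16.0
tcp_pos: [520.1, -41.7, -25.5]
tool_rot: [[-0.105, 0.994, 0.0], [0.994, 0.105, 0.0], [0.0, 0.0, -1.0]]
ft_force: [0.5, 0.7, 0.6]
opening: 0.001
```

```bash
python3 - <<'E'
from b import *
s=env.get_state();print(jig(s["tcp_pos"]),s["ft_force"],s["tcp_pos"])
snap("top","t6.png",(165,120,345,250),4.4)
E
```

```text
[-63.49211239  48.28075057] [0.51727386 0.74101082 0.6428001 ] [520.08528274 -41.66964431 -25.50240572]
```

View pics/t6.png

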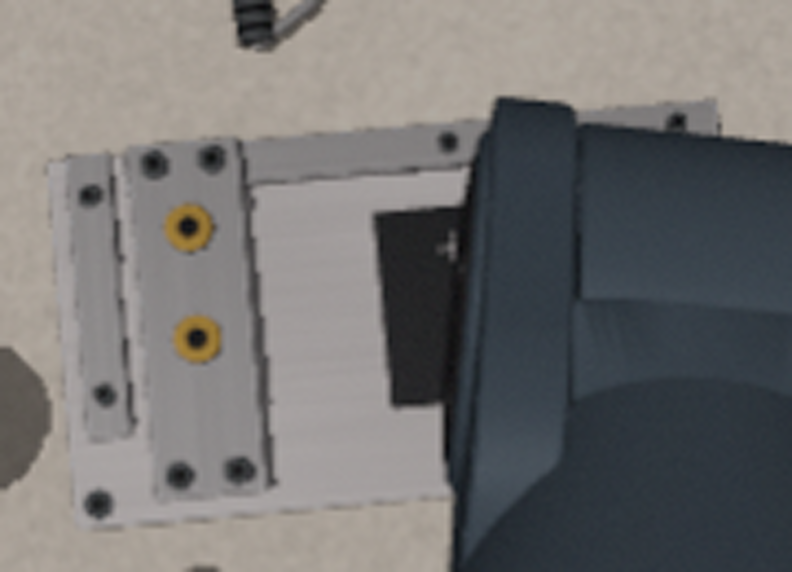

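The toe corners are now at (374,213) and (393,407): the bracket has moved about 10 mm, is still square, and has about 17 mm to go to the fence.

Request:
servo_tool:
  steps:
    - [[0,3,0],[0,0,0],-1]
    - [[0,6,0],[0,0,0],-1]
    - [[0,9,0],[0,0,0],-1]
    - [[0,11,0],[0,0,0],-1]
    - [[0,12,0],[0,0,0],-1]
    - [[0,13,0],[0,0,0],-1]
    - [[0,13,0],[0,0,0],-1]

```text
time_s: 16.75
tcp_pos: [532.6, -40.3, -25.5]
tool_rot: [[-0.105, 0.994, -0.0], [0.994, 0.105, 0.0], [0.0, -0.0, -1.0]]
ft_force: [-0.2, 0.5, 0.3]
opening: 0.001
```

Request:
servo_tool:
  steps:
    - [[0,1,0],[0,0,0],-1]
    - [[0,1,0],[0,0,0],-1]

```text
time_s: 16.95
tcp_pos: [533.7, -40.2, -25.5]
tool_rot: [[-0.105, 0.994, 0.0], [0.994, 0.105, 0.0], [0.0, 0.0, -1.0]]
ft_force: [-0.5, -0.5, -0.1]
opening: -0.002
```

Request:
servo_tool:
  steps:
    - [[0,1,0],[0,0,0],-1]
    - [[0,1,0],[0,0,0],-1]

```text
time_s: 17.15
tcp_pos: [534.7, -40.1, -25.5]
tool_rot: [[-0.105, 0.994, 0.0], [0.994, 0.105, 0.0], [0.0, 0.0, -1.0]]
ft_force: [-1.5, -0.2, -0.0]
opening: -0.003
```

Request:
servo_tool:
  steps:
    - [[0,1,0],[0,0,0],-1]
    - [[0,1,0],[0,0,0],-1]

```text
time_s: 17.35
tcp_pos: [535.7, -40.0, -25.5]
tool_rot: [[-0.105, 0.994, 0.0], [0.994, 0.105, 0.0], [0.0, 0.0, -1.0]]
ft_force: [0.4, -1.1, -0.1]
opening: 0.002
```

Request:
servo_tool:
  steps:
    - [[0,0.7,0],[0,0,0],-1]
    - [[0,0.7,0],[0,0,0],-1]

```text
time_s: 17.55
tcp_pos: [536.3, -39.9, -25.5]
tool_rot: [[-0.105, 0.994, -0.0], [0.994, 0.105, 0.0], [0.0, 0.0, -1.0]]
ft_force: [-0.2, -0.0, -0.1]
opening: 0.001
```

Request:
servo_tool:
  steps:
    - [[0,0.7,0],[0,0,0],-1]
    - [[0,0.7,0],[0,0,0],-1]

```text
time_s: 17.75
tcp_pos: [537.0, -39.9, -25.5]
tool_rot: [[-0.105, 0.994, 0.0], [0.994, 0.105, 0.0], [0.0, 0.0, -1.0]]
ft_force: [-1.2, -0.2, 0.1]
opening: -0.001
```

Request:
servo_tool:
  steps:
    - [[0,0.7,0],[0,0,0],-1]
    - [[0,0.7,0],[0,0,0],-1]

```text
time_s: 17.95
tcp_pos: [537.8, -39.8, -25.5]
tool_rot: [[-0.105, 0.994, 0.0], [0.994, 0.105, 0.0], [0.0, 0.0, -1.0]]
ft_force: [0.2, -0.4, -0.4]
opening: 0.002
```

Request:
servo_tool:
  steps:
    - [[0,0.7,0],[0,0,0],-1]
    - [[0,0.7,0],[0,0,0],-1]

```text
time_s: 18.15
tcp_pos: [537.8, -39.7, -25.6]
tool_rot: [[-0.105, 0.994, -0.001], [0.994, 0.105, 0.0], [0.0, -0.001, -1.0]]
ft_force: [-3.6, -0.5, 2.1]
opening: -0.002
```

Request:
servo_tool:
  steps:
    - [[0,0.5,0],[0,0,0],-1]
    - [[0,0.5,0],[0,0,0],-1]

```text
time_s: 18.35
tcp_pos: [537.9, -39.7, -25.6]
tool_rot: [[-0.105, 0.995, -0.002], [0.995, 0.105, -0.0], [0.0, -0.002, -1.0]]
ft_force: [-5.3, -0.5, 2.8]
opening: 0.002
```

Request:
servo_tool:
  steps:
    - [[0,-15,0],[0,0,0],-1]
    - [[0,-30,0],[0,0,0],-1]
    - [[0,-40,-20],[0,0,0],-1]
    - [[0,-40,-60],[0,0,0],-1]
    - [[0,-40,-90],[0,0,0],-1]
    - [[0,-40,-120],[0,0,0],-1]
    - [[-60,-40,-120],[0,0,0],0]
    - [[-100,-40,-120],[0,0,0],0]
    - [[-100,-20,-120],[0,0,0],0]
    - [[-105,20,-120],[0,0,0],0]
    - [[-105,50,-120],[0,0,0],0]
    - [[-105,50,-120],[0,0,0],0]

```text
time_s: 19.55
tcp_pos: [603.6, -139.0, 94.0]
tool_rot: [[-0.105, 0.994, 0.003], [0.994, 0.105, -0.0], [-0.0, 0.003, -1.0]]
ft_force: [1.0, -0.4, -0.4]
opening: 0.5
```

```bash
python3 - <<'E'
from b import *
s=env.get_state();print(jig(s["tcp_pos"]),s["tcp_pos"],s["opening"])
snap("top","t7.png",(165,120,345,250),4.4)
E
```

```text
[-168.96974267  -24.676848  ] [ 603.61841424 -138.98643433   94.01919645] 0.4995331714324637
```

View pics/t7.png

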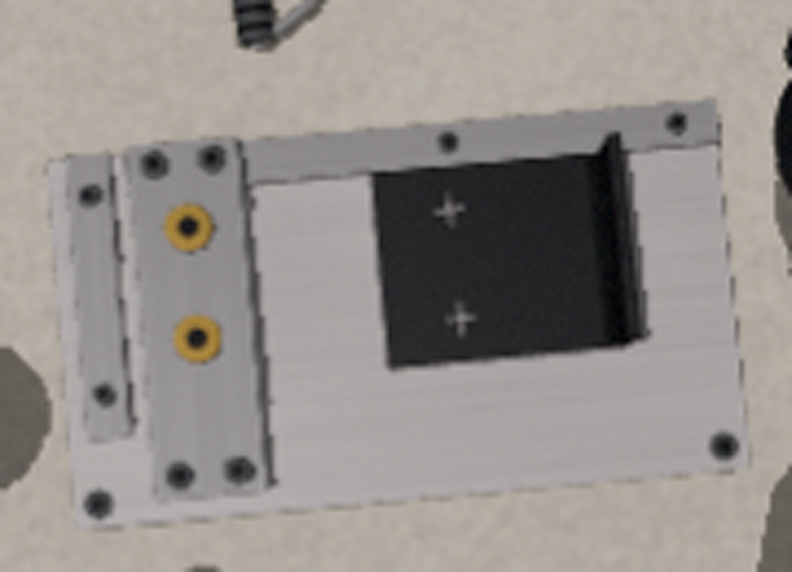

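Picture 11 of 12: the foot lies flush along the fence, with its fence side running (373,173) to (600,155) against the fence face. Next I descend behind the leg.

Request:
servo_tool:
  steps:
    - [[19,-5,30],[0,6,0],-0.4]
    - [[19,-5,70],[0,6,0],-0.4]
    - [[19,-5,100],[0,6,0],-0.4]
    - [[19,-5,112],[0,6,0],-0.4]
    - [[19,-5,116],[0,6,0],-0.4]
    - [[19,-5,116],[0,6,0],-0.4]
    - [[19,-5,116],[0,6,0],-0.4]

```text
time_s: 20.3
tcp_pos: [593.7, -120.7, -19.9]
tool_rot: [[-0.105, 0.994, -0.009], [0.989, 0.105, 0.103], [0.104, 0.002, -0.995]]
ft_force: [-0.1, -0.4, 0.2]
opening: 0.298
```

```bash
python3 - <<'E'
from b import *
s=env.get_state();print(jig(s["tcp_pos"]),s["tcp_pos"],s["ft_force"],s["tool_rot"].round(3),s["q"].round(2))
E
```

```text
[-149.7798113   -16.70599431] [ 593.69475234 -120.72968464  -19.87371271] [-0.14369791 -0.3559529   0.20823842] [[-0.105  0.994 -0.009]
 [ 0.989  0.105  0.103]
 [ 0.104  0.002 -0.995]] [-0.26  0.54 -0.12  0.94  0.1   1.21]
```

Request:
servo_tool:
  steps:
    - [[18,2,3],[0,0,0],-0.4]
    - [[30,3,4],[0,0,0],-0.4]
    - [[36,3,4.7],[0,0,0],-0.4]
    - [[41,3,5.3],[0,0,0],-0.4]
    - [[46,3.2,5.8],[0,0,0],-0.4]
    - [[51,3.4,6.3],[0,0,0],-0.4]
    - [[56,3.6,6.9],[0,0,0],-0.4]
    - [[61,3.8,7.4],[0,0,0],-0.4]
    - [[66,4,7.9],[0,0,0],-0.4]
    - [[71,4.2,8.4],[0,0,0],-0.4]
    - [[76,4.4,8.9],[0,0,0],-0.4]
    - [[80,4.5,9.4],[0,0,0],-0.4]

```text
time_s: 21.5
tcp_pos: [588.4, -39.4, -22.7]
tool_rot: [[-0.104, 0.994, -0.011], [0.989, 0.105, 0.104], [0.105, -0.0, -0.994]]
ft_force: [-2.0, -3.1, 1.0]
opening: 0.303
```

```bash
cat > c.py <<'E'
from b import *
s=env.get_state();print(jig(s["tcp_pos"]),s["tcp_pos"],s["ft_force"])
d=env.get_image("top");g=cv2.cvtColor(d["frame"],cv2.COLOR_BGR2GRAY)
# sample brightness along jig-x lines on the plate (foot top z=18): dark->foot toe edge
for y in (-50,-20,5):
    xs=np.arange(-60,66,1.0); P=w([*J],[(x,y,0) for x in xs],18)
    v=cv2.remap(g,proj(d,P).astype(np.float32)[None],None,cv2.INTER_LINEAR)[0]
    i=np.where((v[:-1]<75)&(v[1:]>=75))[0]; print("toe@y",y,xs[i])
for x in (-20,0,20,40,55):
    ys=np.arange(-64,50,1.0); P=w([*J],[(x,y,0) for y in ys],18)
    v=cv2.remap(g,proj(d,P).astype(np.float32)[None],None,cv2.INTER_LINEAR)[0]
    i=np.where((v[:-1]<75)&(v[1:]>=75))[0]; i2=np.where((v[:-1]>=75)&(v[1:]<75))[0];print("near side@x",x,ys[i],"far",ys[i2])
E
python3 c.py
```

```text
[-68.29956399 -19.87610933] [588.37248795 -39.36166984 -22.66538384] [-1.99902655 -3.11262605  0.95308393]
toe@y -50 [12. 47.]
toe@y -20 [47.]
toe@y 5 [ 6. 46.]
near side@x -20 [23.] far []
near side@x 0 [23.] far []
near side@x 20 [ 2. 23.] far [5.]
near side@x 40 [23.] far []
near side@x 55 [] far []
```

Request:
servo_tool:
  steps:
    - [[5,0.1,0.5],[0,0,0],-0.4]
    - [[10,0.2,1],[0,0,0],-0.4]
    - [[15,0.3,1.6],[0,0,0],-0.4]
    - [[20,0.4,2.1],[0,0,0],-0.4]
    - [[25,0.4,2.6],[0,0,0],-0.4]
    - [[30,0.5,3.1],[0,0,0],-0.4]
    - [[35,0.5,3.7],[0,0,0],-0.4]
    - [[40,0.5,4.2],[0,0,0],-0.4]
    - [[45,0.5,4.7],[0,0,0],-0.4]
    - [[49,0.5,5.1],[0,0,0],-0.4]
    - [[52,0.5,5.4],[0,0,0],-0.4]
    - [[52,0.5,5.4],[0,0,0],-0.4]

```text
time_s: 22.75
tcp_pos: [583.8, 12.7, -22.3]
tool_rot: [[-0.105, 0.994, -0.011], [0.989, 0.105, 0.104], [0.105, 0.0, -0.994]]
ft_force: [0.4, 0.3, 0.2]
opening: 0.299
```

```bash
python3 c.py
```

```text
[-16.03420575 -20.72459097] [583.77997577  12.70844082 -22.34426389] [0.43304575 0.28224467 0.16159819]
toe@y -50 [-25.  64.]
toe@y -20 [64.]
toe@y 5 [59. 64.]
near side@x -20 [] far [-46.]
near side@x 0 [] far []
near side@x 20 [24.] far [28.]
near side@x 40 [23.] far []
near side@x 55 [24.] far []
```

Request:
servo_tool:
  steps:
    - [[4,0,0.4],[0,0,0],-0.4]
    - [[8,0,0.8],[0,0,0],-0.4]
    - [[12,0,1.2],[0,0,0],-0.4]
    - [[16,0,1.7],[0,0,0],-0.4]
    - [[19,0,2],[0,0,0],-0.4]
    - [[21,0,2.2],[0,0,0],-0.4]
    - [[22,0,2.3],[0,0,0],-0.4]
    - [[22,0,2.3],[0,0,0],-0.4]

```text
time_s: 23.6
tcp_pos: [581.3, 34.4, -22.4]
tool_rot: [[-0.104, 0.994, -0.011], [0.989, 0.105, 0.104], [0.105, 0.0, -0.994]]
ft_force: [-0.4, 0.1, -0.5]
opening: 0.3
```

Request:
servo_tool:
  steps:
    - [[1,0,0.1],[0,0,0],-0.4]
    - [[1,0,0.1],[0,0,0],-0.4]

```text
time_s: 23.8
tcp_pos: [581.2, 35.1, -22.4]
tool_rot: [[-0.104, 0.994, -0.011], [0.989, 0.105, 0.104], [0.105, -0.0, -0.995]]
ft_force: [-0.6, -0.1, 0.2]
opening: 0.298
```

Request:
servo_tool:
  steps:
    - [[1,0,0.1],[0,0,0],-0.4]
    - [[1,0,0.1],[0,0,0],-0.4]

```text
time_s: 24.0
tcp_pos: [581.2, 35.9, -22.4]
tool_rot: [[-0.104, 0.995, -0.011], [0.989, 0.105, 0.104], [0.104, 0.0, -0.995]]
ft_force: [0.9, -1.9, 0.3]
opening: 0.301
```

Request:
servo_tool:
  steps:
    - [[0.5,0,0],[0,0,0],-0.4]
    - [[0.5,0,0],[0,0,0],-0.4]

```text
time_s: 24.2
tcp_pos: [581.3, 36.0, -22.4]
tool_rot: [[-0.104, 0.995, -0.011], [0.989, 0.104, 0.103], [0.104, 0.0, -0.995]]
ft_force: [0.2, -5.3, -0.2]
opening: 0.301
```

Request:
servo_tool:
  steps:
    - [[0.5,0,0],[0,0,0],-0.4]
    - [[0.5,0,0],[0,0,0],-0.4]

```text
time_s: 24.4
tcp_pos: [581.3, 36.1, -22.3]
tool_rot: [[-0.104, 0.995, -0.01], [0.989, 0.104, 0.102], [0.103, 0.0, -0.995]]
ft_force: [1.2, -7.1, -0.8]
opening: 0.299
```

Request:
servo_tool:
  steps:
    - [[0.5,0,0],[0,0,0],-0.4]
    - [[0.5,0,0],[0,0,0],-0.4]

```text
time_s: 24.6
tcp_pos: [581.3, 36.1, -22.3]
tool_rot: [[-0.103, 0.995, -0.01], [0.989, 0.104, 0.101], [0.102, 0.0, -0.995]]
ft_force: [2.0, -8.1, -1.1]
opening: 0.301
```

Force climbed to 8 N with no further motion, so the toe looks to be at the stop. I retreat and check.

Request:
servo_tool:
  steps:
    - [[-4,0,0],[0,0,0],-0.4]
    - [[-20,0,-2],[0,0,0],-0.4]
    - [[-40,0,-4],[0,0,0],-0.4]
    - [[-60,0,-20],[0,0,0],-0.4]
    - [[-80,0,-60],[0,0,0],-0.4]
    - [[-110,0,-100],[0,0,0],-0.4]
    - [[-140,0,-130],[0,0,0],-0.4]
    - [[-170,0,-130],[0,0,0],-0.4]
    - [[-170,0,-130],[0,0,0],-0.4]

```text
time_s: 25.5
tcp_pos: [600.7, -148.2, 89.8]
tool_rot: [[-0.101, 0.995, -0.009], [0.989, 0.101, 0.103], [0.104, 0.002, -0.995]]
ft_force: [-0.9, 0.1, -0.7]
opening: 0.301
```

```bash
python3 c.py; python3 - <<'E'
from h import *
a=snap("top")["frame"][150:250,175:275];b=snap("scene")["frame"][165:290,225:360]
A=cv2.resize(a,(400,400),interpolation=cv2.INTER_CUBIC);b=cv2.resize(b,(400,400*125//135),interpolation=cv2.INTER_CUBIC)
B=np.zeros((400,400,3),np.uint8);B[:b.shape[0]]=b
A=cv2.convertScaleAbs(np.hstack([A,B]),alpha=1.5);cv2.imwrite("pics/f8.png",A)
E
```

```text
[-177.83391254  -20.8190037 ] [ 600.70350437 -148.20379678   89.77985706] [-0.90499052  0.1171695  -0.66057156]
toe@y -50 [64.]
toe@y -20 []
toe@y 5 []
near side@x -20 [] far []
near side@x 0 [] far []
near side@x 20 [24.] far []
near side@x 40 [24.] far []
near side@x 55 [24.] far []
```

View pics/f8.png

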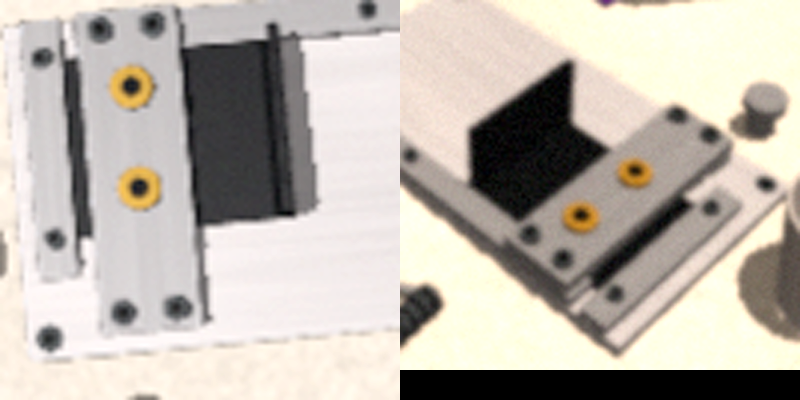

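The last picture shows the foot under the bridge, its toe filling the slot right up to the stop (dark strip (65-90, 60-235) in the left half), with the leg outside. Now sub-pixel checks of the toe and side gaps.

```bash
python3 - <<'E'
from b import *
d=[env.get_image("top")["frame"].astype(float) for _ in range(8)];D=env.get_image("top")
g=cv2.cvtColor(np.mean(d,0).astype(np.float32),cv2.COLOR_BGR2GRAY)
S=lambda pts,z:cv2.remap(g,proj(D,w([*J],[(x,y,0) for x,y in pts],z)).astype(np.float32)[None],None,cv2.INTER_LINEAR)[0].round(0).astype(int)
xs=np.arange(112,134,1.5)
print("x",xs)
for y in(-55,-40,-20,0,18,32,40):print("y",y,S([(x,y) for x in xs],18))
ys=np.arange(-74,-56,1.5);print("ys",ys)
for x in(22,30,40,50,60):print("fence x",x,S([(x,y) for y in ys],18))
for x in(-30,-60):print("ctl x",x,S([(x,y) for y in ys],18))
for x in range(22,64,4):
    yy=np.arange(15,35,.1);v=S([(x,y) for y in yy],18);print(x,yy[np.argmax(v>=70)].round(1),end=" | ")
# fence direction: top edge bright->? and plate near edge (z=12)
print()
for x in range(-140,150,40):
    yy=np.arange(75,95,.1);v=cv2.remap(g,proj(D,w([*J],[(x,y,0) for y in yy],12)).astype(np.float32)[None],None,cv2.INTER_LINEAR)[0];gr=np.gradient(cv2.GaussianBlur(v[None],(41,1),8)[0]);print(x,yy[np.argmin(gr)].round(1),end=" | ")
E
```

```text
x [112.  113.5 115.  116.5 118.  119.5 121.  122.5 124.  125.5 127.  128.5
 130.  131.5 133. ]
y -55 [134 133 110  74  47  38  38  33  52 113 130 135 136 136 138]
y -40 [136 137 129 102  54  39  39  41  61  93 123 135 136 138 139]
y -20 [138 140 124  92  43  41  42  43  41  90 123 138 138 139 140]
y 0 [141 145 124  83  44  42  42  38  49 113 135 142 140 140 141]
y 18 [142 136 115  72  51  43  43  41  75 121 140 142 140 138 136]
y 32 [143 145 151 159 164 165 151 121  79 106 131 143 142 136 131]
y 40 [143 143 142 152 161 159 144 112 112 124 140 144 143 143 144]
ys [-74.  -72.5 -71.  -69.5 -68.  -66.5 -65.  -63.5 -62.  -60.5 -59.  -57.5]
fence x 22 [123 109 110 111 109 103  52  25  20  19  19  20]
fence x 30 [131 131 131 132 125 101  46  38  35  34  34  35]
fence x 40 [132 130 131 132 134 124  82  34  34  35  35  35]
fence x 50 [132 131 132 134 131 113  49  35  35  35  35  35]
fence x 60 [127 127 129 132 132 116  85  36  35  34  32  30]
ctl x -30 [ 49  76 104 124 128 114 110 121 157 162 162 161]
ctl x -60 [128 129 130 130 121 114 118 153 159 159 160 159]
22 23.9 | 26 23.7 | 30 24.2 | 34 24.5 | 38 24.2 | 42 23.8 | 46 23.6 | 50 23.9 | 54 24.6 | 58 24.5 | 62 26.2 | 
-140 83.5 | -100 83.4 | -60 83.0 | -20 82.8 | 20 82.7 | 60 82.8 | 100 82.8 | 140 83.7 |
```

```bash
python3 - <<'E'
from bench import env
print(env.job_done())
E
```

```text
the job is handed in; nothing more can be done
None
```

The black bracket is in the jig, pushed up to the end stop and along the fence. The job was handed in at about 26 s with the hand clear; no verdict was reported.

**How it went:** I squared the bracket with a two-finger push on its leg. I then pushed it sideways onto the fence with shut fingertips low on the foot's edge. Last, I slid it under the bridge with a low two-finger push until the stop resisted with about 8 N.

**Last checks:**
- **Fit:** In the averaged top image no bright plate shows between toe and stop, or between side and fence. The foot's near side is straight along the jig to within the reading noise of about 1 mm.
- **Bystanders:** I did not measure their positions again. The bushing looked undisturbed in the last view; the cup and roller were only partly in frame, and the hand never went near any of the three.

**What disagreed:**
- **Fingertip position:** The real fingertips sit about 39 mm behind the reported TCP. Both the camera and touching the plate showed this. The first squaring push was therefore higher on the leg than planned, about 45 mm above the plate. The bracket did not look tipped in the pictures, and I worked by touch after that.
- **Jig fit:** My camera fit of the jig was off by about 2 mm. The stop was met about 2 mm earlier than predicted, and the plate's near edge read about 83 mm instead of 85 mm. I therefore judged the final fit by contact force and the gaps in the image, not by the fitted numbers.

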